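# Set a ratchet prop to its third click and lay the lens barrel in its saddle

## Robot

A 7-joint arm with a two-finger parallel gripper is mounted at the origin on the work surface. World frame = base frame: x ahead of the robot, y to its left, z up, the work surface at z = 0. Lengths are in mm, angles in rad, forces in N, time in s.
With the tool pointing down it reaches from about 350 to 900 mm from the base axis. Payload 19.9 kg.
Tool frame: the origin (TCP) lies midway between the tips of the shut fingers; the grasp point (between the pads) lies 19 mm behind it; z points along the fingers, x is the direction in which the jaws open and shut, and the axes are right-handed (so a half turn about z gives the same grasp; the last joint's range is limited). The gripper opens to 94 mm and grips with 3 to 60 N. Pads are 16 mm wide; open, the fingers measure 119 mm over their backs; the gripper's body (75 mm by 177 mm) begins 78 mm behind the grasp point.
Start: joints at [1.091, 0.417, -0.01, 1.614, 0.005, 1.111, -0.053], TCP at [265.524, -565.77, 205.425] pointing down, gripper open.
Joint ranges: [-2.81, 2.81], [-0.39, 2.02], [-1.27, 1.25], [0.06, 2.57], [-1.19, 4.33], [0.19, 2], [-2.82, 2.82]. Speed limits (rad/s): [1.89, 1.89, 2.39, 2.39, 3.01, 3.01, 3.01].

## Interface

Orientations are given as a unit quaternion [w, x, y, z].
In Python, from station import monitor, viewer, order gives the robot as it stands. The module is installed in compiled form; this text tells all that it offers.
- The arm moves only by the tool arm_command, never from a script. Its argument "deltas" is one flat list of numbers, 5 for each row, row after row: the opening, from -1 (shut) to 1 (fully open), then the shift along the tool's x, y, z in units of 40 mm (1.0 is 40 mm), then the turn about the tool's z in units of 6 degrees (1.0 is 6 degrees). A call has exactly 10 rows; each row shifts and turns the commanded pose from where the row before left it, along the tool's axes as they then stand; what a row does not reach is not made up. A row lasts 1/12 s, in which the tool goes at most 41.7 mm and 7.16 degrees, less where a joint would pass 70% of its speed; a pose out of reach is approached as far as the arm can. A call is refused whole if a number of a shift passes 1 or a number of a turn 1, either way. A call with a gripper value outside its range is refused whole. The fingers move at their own pace and stop on an object; the grip force is fixed at half the most. Time passes only in rows, so rows that do not move let the fingers close, or fill a call up. It gives the time, the measured TCP pose, the force and the opening at its end, in the units of the state.
- monitor.read_state(): the state, without advancing time (a new reading comes with each control period).
- viewer.snapshot(name): name is "side" or "top" or "wrist"; returns the picture (480x640x3 uint8, red, green, blue); there is no depth.
- viewer.calibration(name): a dict with "fx", "fy", "cx", "cy" (pixels), "eye" and "attitude" of the camera in the world; the wrist camera has in their place "T_tool_cam" (4x4, takes a point from camera to tool coordinates, whose origin is the TCP and whose axes are the tool frame's). Camera axes: x right, y up, looking along -z (the intrinsics and any distortion apply to the point x, -y, -z); pixel columns grow to the right and rows downward; lengths in mm; the calibration is good to about 2 mm. The wrist camera is an equidistant fisheye: a pixel r from the principal point sees the ray r / f radians off the axis. A picture is of the moment at which its call begins: read the wrist's pose just before it. calibration takes no time and is no camera call.
- order.sign_off(): hands the job in, once; it reports no verdict.
The state is a dict: "time_s": time; "q": joint angles; "joint_velocities": joint speeds; "joint_efforts": joint torques, N m; "tcp_pos": TCP position; "orientation": TCP orientation; "wrist_force": force on the tool from outside, world axes, zero at the start; "moment": the same for the moment, N m; "opening": finger opening in mm.
Only numpy, scipy, OpenCV 4.12 (cv2) and the standard library are available. Lean on these libraries where they do the work, as an engineer would, in place of code of your own. Each camera call takes 0.05 s, during which the arm holds its last target.

## Task

The ratchet prop on the optical bench is fully down: raise its column exactly three clicks of the pawl, counting from the bottom, ease it down until the third notch rests on the pawl, and let go. Then take the lens barrel from its storage rest and lay it gently, centred, in the two V-blocks on top of the column. Do not slam or force the ratchet, and leave the screwdriver, the mirror mount and the lens cap where they are.

Things in the scene. Friction and masses are not known exactly. Their poses are not given: they have to be found in the camera images.
- stand: The prop's fixed frame, grey: base plate 110 x 110 x 12 mm on the bench, upright channel 36 x 36 mm, 112 mm tall, open to its +x. A clamp collar (59 x 52 x 18 mm), set at another height each time, carries on the +x side the pawl, a small sprung lever that leans on the column's teeth and must stay free. First click: 10 to 43 mm up. Origin: centre of the underside, on the column's axis.
- column: Steel ratchet column, about 0.45 kg, fully down at the start, sliding 0 to 80 mm up. Origin: centre of the top face of its saddle plate, 141 mm above the bench when down; axes parallel to the stand's. Its +x side has 5 saw teeth 10 mm apart. Lifting, each tooth pushes the pawl out: the pull grows by some 5 to 11 N over about 6 mm, then drops away within 1 to 3 mm as the pawl snaps in under the tooth: a click.
- grip (a point): Middle of the column's saddle plate, halfway through its thickness: dark steel, 40 mm (x) by 104 mm (y) by 16 mm thick. Grip it here from above across its 40 mm: 68 mm along y is free between the V-blocks, with room for fingertips below. After a click go 2 to 3 mm on, so the pawl is surely in; let down, it sinks a few mm on to the pawl and can go no lower.
- vblocks (a point): Where the barrel's centre belongs: 31 mm above the top face of the saddle plate, on the column's axis. The two aluminium V-blocks stand 40 mm either side along y (each 12 mm thick, 62 mm wide along x, 19 mm tall above the plate). The barrel lies in them with its axis along this point's y.
- rest: Low black storage rest on the bench: plate 70 x 110 x 8 mm with two V-blocks like the column's, 40 mm either side of its middle along y. The barrel starts lying in them, its axis along the rest's y, 39 mm above the bench. Origin: centre of the underside.
- barrel: Grey lens barrel, a cylinder 50 mm in diameter and 120 mm long, about 0.3 kg, with dark rings and glass ends. Origin at its centre; its y axis is the cylinder's axis (it may be turned about it; either end may point either way).
- driver: Black-handled screwdriver lying on the bench, to be left alone. Origin in its middle.
- mirror: Small mirror mount on a post, 50 x 40 x 87 mm, standing on the bench, to be left alone. Origin: centre of its underside.
- cap: Black lens cap, a disc 56 mm across and 14 mm thick, to be left alone. Origin: centre of its underside.
There are look-alikes about, which are no part of the job. What is shaped like the barrel but purple or yellow is not meant.

How it is judged (in metres and radians):
On the way, in this order (a step that is already met when the one before it is completed fails the run):
1. the column, still held, is eased down until its third notch bears on the pawl (contact force between column_c4 and pawl_c0 above 1 N and z of pawl_c0 in the frame of column between -0.104 and -0.0998 m and x of pawl_c0 in the frame of column below 0.016 m and contact force between the fingers and column above 1 N), for 0.1 s.
2. the column, let go, rests on the pawl in its third notch, still empty (contact force between column_c4 and pawl_c0 above 1 N and z of pawl_c0 in the frame of column between -0.104 and -0.0998 m and x of pawl_c0 in the frame of column below 0.016 m and contact force between the fingers and column below 0.1 N and linear speed of column below 0.01 m/s and distance between barrel and column above 0.1 m), for 0.2 s.
At the end, for the whole second after the job is handed in: The column rests on the pawl in the third notch (the third tooth from the top bears on it); the barrel lies released and at rest in both V-blocks on the column: within 3 mm across and in height, centred within 12 mm lengthwise, its axis within 0.06 rad of the line of the V-blocks (contact force between column_c4 and pawl_c0 above 1 N and z of pawl_c0 in the frame of column between -0.104 and -0.0998 m and x of pawl_c0 in the frame of column below 0.016 m and x of barrel in the frame of column between -0.003 and 0.003 m and y of barrel in the frame of column between -0.012 and 0.012 m and z of barrel in the frame of column between 0.028 and 0.034 m and angle between the y axis of barrel and the y axis of column, either way round below 0.06 rad and linear speed of barrel below 0.02 m/s and linear speed of column below 0.01 m/s); the robot touches nothing.
It fails at once if the ratchet is slammed or forced (more than 30 N between the pawl and the column) (contact force between pawl_c0 and column above 30 N).
It fails at once if the barrel is set down hard on the column (more than 40 N) (contact force between barrel and column above 40 N).
It fails at once if a bystander (screwdriver, mirror mount or lens cap) is moved by more than 20 mm (distance of any of driver, mirror, cap from where it was at the start of the episode above 0.02 m).
It also fails if it takes over 72 s, if anything falls off the work surface, if the arm or the gripper's body presses on something with over 40 N, if the wrist force passes 120 N, or if a joint passes its speed limit or range.

## Working session

There is one attempt and no reset: what is moved stays moved. The work goes in short steps, Python scripts to look and compute and a tool call to move; the robot and the scene stay as the last step left them, time stands still between calls to the robot, and variables do not carry over. Pictures are saved under pics/ and viewed, and the job is handed in when it is done.

Besides the shell and the picture viewer there is one more tool, called after "Call:" as name(argument=value, ...) on one line, values as JSON. arm_command: Moves the arm, as the interface text tells. Its arguments: {"type":"object","properties":{"deltas":{"type":"array"}},"required":["deltas"]}

```bash
ls; mkdir -p pics; python3 - <<'E'
from station import monitor, viewer, order
import cv2
print(monitor.read_state())
for n in ["side","top","wrist"]:
    print(n,viewer.calibration(n))
    cv2.imwrite(f"pics/{n}0.png",viewer.snapshot(n)[:,:,::-1])
print(monitor.read_state()["time_s"])
E
```

```text
pics
{'time_s': 0.0, 'q': array([ 1.09051921,  0.41794604, -0.01031334,  1.61420807,  0.00473382,
        1.11072755, -0.05300855]), 'joint_velocities': array([-0.0010348 ,  0.00035872, -0.00026575, -0.00031539, -0.00151328,
       -0.00127092, -0.00174335]), 'joint_efforts': array([ 2.38675915e-03, -8.51245379e+01,  6.39981218e-01, -4.25990367e+01,
       -4.88027791e-02,  1.88320986e-02,  1.84015994e-04]), 'tcp_pos': array([ 265.33179078, -565.43579622,  204.8284526 ]), 'orientation': array([-2.87322472e-04,  8.44053965e-01, -5.36257870e-01, -5.64052940e-04]), 'wrist_force': array([0.34729621, 0.63024573, 0.74655811]), 'moment': array([ 0.01902524, -0.01627189, -0.01456647]), 'opening': 93.67511148272224}
side {'fx': 611.8715275497328, 'fy': 611.8715275497328, 'cx': 317.8450153694276, 'cy': 236.19870676489472, 'eye': array([  13.39755873,  846.60805035, 1078.2075824 ]), 'attitude': array([-0.25416987, -0.10824251,  0.38888927,  0.87888928])}
top {'fx': 548.5777493783011, 'fy': 548.5777493783011, 'cx': 315.8408753892676, 'cy': 235.45781852095766, 'eye': array([ 496.41624414,  -11.76500177, 1225.38622202]), 'attitude': array([-0.70251242, -0.01609875,  0.02903105,  0.71089685])}
wrist {'fx': 371.64829954431775, 'fy': 371.64829954431775, 'cx': 316.89127909012075, 'cy': 238.18058438996604, 'T_tool_cam': array([[ 9.99999898e-01, -4.25091470e-04,  1.50132216e-04,
         2.82739700e-01],
       [-3.79558968e-04, -9.73561644e-01, -2.28424128e-01,
        -6.65609614e+01],
       [ 2.43264115e-04,  2.28424047e-01, -9.73561706e-01,
        -1.78864474e+02],
       [ 0.00000000e+00,  0.00000000e+00,  0.00000000e+00,
         1.00000000e+00]])}
0.15
```

View pics/side0.png

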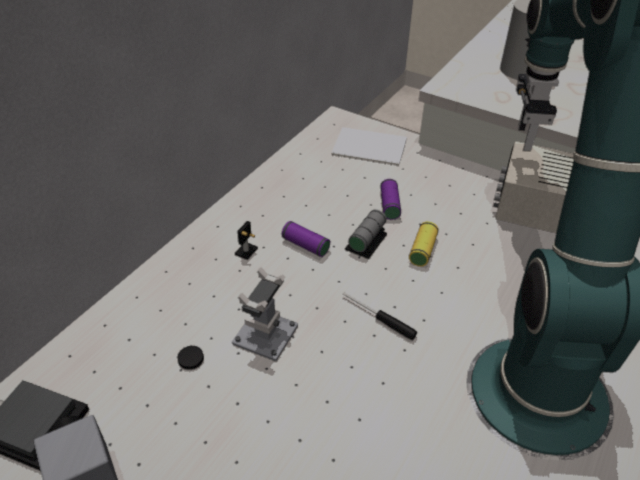

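View pics/top0.png

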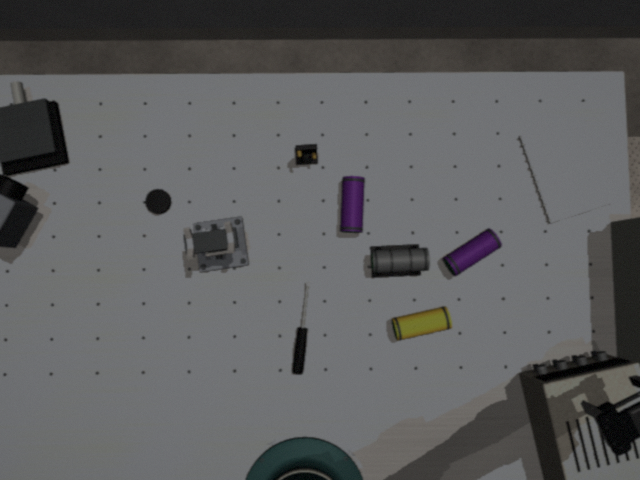

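The side view shows the stand at about (265,315) and the grey barrel on its black rest at (368,232). In the top view they are at (212,243) and (399,260). The other barrels are purple or yellow. I'll zoom in on these two next.

```bash
python3 - <<'E'
import cv2
t=cv2.imread("pics/top0.png");s=cv2.imread("pics/side0.png")
g=lambda im:cv2.convertScaleAbs(im,alpha=1.5)
a=cv2.resize(g(t[200:290,170:260]),(400,400),interpolation=cv2.INTER_CUBIC)
b=cv2.resize(g(t[215:305,355:445]),(400,400),interpolation=cv2.INTER_CUBIC)
cv2.imwrite("pics/ztop.png",cv2.hconcat([a,b]))
a=cv2.resize(s[260:360,220:320],(400,400),interpolation=cv2.INTER_CUBIC)
b=cv2.resize(s[190:290,320:420],(400,400),interpolation=cv2.INTER_CUBIC)
cv2.imwrite("pics/zside.png",cv2.hconcat([a,b]))
E
```

```text
(no output)
```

View pics/ztop.png

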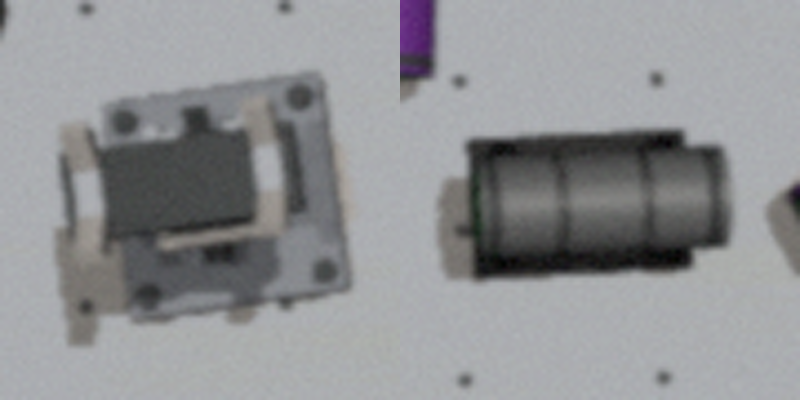

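View pics/zside.png

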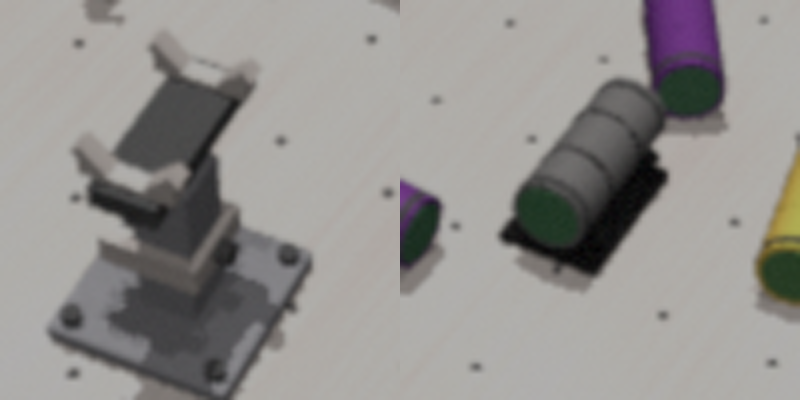

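```bash
cat > h.py <<'E'
import numpy as np, cv2
from scipy.spatial.transform import Rotation as R
from station import monitor, viewer
def rot(q): return R.from_quat([q[1],q[2],q[3],q[0]]).as_matrix()
def plane(name,pts,z):
    c=viewer.calibration(name); M=rot(c["attitude"]); out=[]
    for u,v in pts:
        d=M@np.array([(u-c["cx"])/c["fx"],-(v-c["cy"])/c["fy"],-1])
        e=np.array(c["eye"]); out.append(e+d*(z-e[2])/d[2])
    return np.array(out)
def proj(name,P):
    c=viewer.calibration(name);M=rot(c["attitude"]);p=M.T@(np.array(P)-c["eye"])
    return c["cx"]+c["fx"]*p[0]/-p[2], c["cy"]-c["fy"]*p[1]/-p[2]
def wcam(s):
    T=np.array(viewer.calibration("wrist")["T_tool_cam"]);M=rot(s["orientation"])
    return M@T[:3,:3], M@T[:3,3]+s["tcp_pos"]
def wplane(s,pts,z):
    c=viewer.calibration("wrist");M,e=wcam(s);out=[]
    for u,v in pts:
        x,y=u-c["cx"],v-c["cy"];r=np.hypot(x,y);th=r/c["fx"]
        d=M@np.array([np.sin(th)*x/r,-np.sin(th)*y/r,-np.cos(th)])
        out.append(e+d*(z-e[2])/d[2])
    return np.array(out)
E
python3 - <<'E'
from h import *
np.set_printoptions(precision=1,suppress=True)
k=90/400
f=lambda L,ox,oy:[(ox+x*k-.5+k/2,oy+y*k-.5+k/2) for x,y in L]
base=plane("top",f([(105,103),(323,72),(350,287),(135,320)],170,200),12)
print("base",base,base.mean(0),[np.linalg.norm(base[i]-base[i-1]) for i in range(4)],[np.degrees(np.arctan2(*(base[j]-base[i])[[1,0]])) for i,j in[(0,1),(3,2),(3,0),(2,1)]])
sad=plane("top",f([(103,148),(247,130),(255,222),(107,237)],170,200),141)
print("saddle",sad,sad.mean(0))
rest=plane("top",f([(70,145),(683-400,132),(690-400,265),(478-400,278)],355,215),8)
print("rest",rest,rest.mean(0),[np.linalg.norm(rest[i]-rest[i-1]) for i in range(4)])
b=plane("top",f([(88,152),(318,146),(325,245),(92,253)],355,215),39)
print("barrel",b,b.mean(0),[np.linalg.norm(b[i]-b[i-1]) for i in range(4)])
for n,p in [("driver",(300,350)),("mirror",(306,155)),("cap",(158,201))]: print(n,plane("top",[p],10))
# side check
k=100/400
sb=plane("side",f([(50,332),(160,235),(312,262),(225,397)],220,260),12)
print("side base",sb,sb.mean(0))
E
```

```text
base [[605.  236.3  12. ]
 [619.3 128.1  12. ]
 [512.1 115.1  12. ]
 [497.1 221.3  12. ]] [558.4 175.2  12. ] [np.float64(108.95647466269521), np.float64(109.21378765803509), np.float64(108.02906813967533), np.float64(107.2894140308988)] [np.float64(-82.45607138384288), np.float64(-81.95809252639151), np.float64(7.902050561764066), np.float64(6.8823214655489835)]
saddle [[573.4 210.8 141. ]
 [580.7 147.  141. ]
 [539.7 143.6 141. ]
 [533.8 209.  141. ]] [556.9 177.6 141. ]
rest [[ 546.5 -155.5    8. ]
 [ 551.8 -262.7    8. ]
 [ 485.2 -264.6    8. ]
 [ 480.  -158.3    8. ]] [ 515.9 -210.3    8. ] [np.float64(66.49261177593142), np.float64(107.28887021913826), np.float64(66.60088363231158), np.float64(106.4191896786551)]
barrel [[ 541.7 -160.6   39. ]
 [ 543.3 -273.3   39. ]
 [ 495.  -275.5   39. ]
 [ 492.5 -161.6   39. ]] [ 518.1 -217.7   39. ] [np.float64(49.19292087299187), np.float64(112.70661309378538), np.float64(48.37341254989992), np.float64(113.92095657411609)]
driver [[323.    3.3  10. ]]
mirror [[754.9 -14.7  10. ]]
cap [[654.5 314.7  10. ]]
side base [[602.  242.5  12. ]
 [591.8 155.5  12. ]
 [508.9 125.9  12. ]
 [497.3 226.9  12. ]] [550.  187.7  12. ]
```

Call:
arm_command(deltas=[1,0,0,-0.15,-1,1,0,0,-0.15,-1,1,0,0,-0.15,-1,1,0,0,-0.15,-1,1,0,0,-0.15,-1,1,0,0,-0.15,-1,1,0,0,-0.15,-1,1,0,0,-0.15,-1,1,0,0,-0.15,-1,1,0,0,-0.15,-1])

```text
time_s: 0.98
tcp_pos: [265.4, -565.6, 265.4]
orientation: [-0.0, 0.999, -0.04, -0.0]
wrist_force: [0.6, -0.5, 0.1]
opening: 93.9
```

```bash
cat >> h.py <<'E'
def plan(x,y,z,yaw):
    s=monitor.read_state();M=rot(s["orientation"])
    cy=np.degrees(np.arctan2(M[1,0],M[0,0]))
    t=(M.T@(np.array([x,y,z])-s["tcp_pos"]))/40
    a=np.radians(yaw);X=np.array([np.cos(a),np.sin(a),0]);Y=np.array([np.sin(a),-np.cos(a),0])
    d=np.array([x,y,z])-s["tcp_pos"]
    print("t",s["time_s"],"tcp",s["tcp_pos"].round(1),"yaw",round(cy,2),"zax",M[:,2].round(4),"open",round(s["opening"],1),"F",s["wrist_force"].round(2))
    print(" units now-frame",t.round(3)," target-yaw frame",(np.array([X@d,Y@d,-d[2]])/40).round(3)," turn units",round(-((yaw-cy+90)%180-90)/6,3))
E
python3 -c "
from h import *
plan(557.5,176,230,7.3)"
```

```text
t 0.9833 tcp [ 265.4 -565.6  265.4] yaw -4.57 zax [-3.e-04  6.e-04 -1.e+00] open 93.9 F [ 0.63 -0.49  0.11]
 units now-frame [  5.803 -19.063   0.893]  target-yaw frame [  9.599 -17.463   0.886]  turn units -1.978
```

Call:
arm_command(deltas=[1,0,0,0,-1,1,0,0,0,-1,1,0.4,-0.73,0,0,1,0.4,-0.73,0,0,1,0.4,-0.73,0,0,1,0.4,-0.73,0,0,1,0.4,-0.73,0,0,1,0.4,-0.73,0,0,1,0.4,-0.73,0,0,1,0.4,-0.73,0,0])

```text
time_s: 1.82
tcp_pos: [363.7, -316.5, 265.4]
orientation: [0.0, 0.998, 0.062, -0.0]
wrist_force: [0.7, 0.3, -0.6]
opening: 94.1
```

Call:
arm_command(deltas=[1,0.4,-0.73,0,0,1,0.4,-0.73,0,0,1,0.4,-0.73,0,0,1,0.4,-0.73,0,0,1,0.4,-0.73,0,0,1,0.4,-0.73,0,0,1,0.4,-0.73,0,0,1,0.4,-0.73,0,0,1,0.4,-0.73,0,0,1,0.4,-0.73,0,0])

```text
time_s: 2.65
tcp_pos: [486.2, -6.9, 265.5]
orientation: [0.0, 0.998, 0.062, 0.0]
wrist_force: [1.4, -0.5, -0.9]
opening: 94.1
```

```bash
python3 -c "
from h import *
plan(557.5,176,230,7.3)
s=monitor.read_state();cv2.imwrite('pics/w1.png',viewer.snapshot('wrist')[:,:,::-1])"
```

```text
t 2.65 tcp [486.2  -6.9 265.5] yaw 7.13 zax [ 1.e-04 -2.e-04 -1.e+00] open 94.1 F [ 1.42 -0.46 -0.88]
 units now-frame [ 2.337 -4.315  0.887]  target-yaw frame [ 2.35  -4.308  0.888]  turn units -0.028
```

Call:
arm_command(deltas=[1,0.4,-0.73,0,0,1,0.4,-0.73,0,0,1,0.4,-0.73,0,0,1,0.4,-0.73,0,0,1,0.4,-0.73,0,0,1,0.35,-0.65,0,0,1,0,0,0,0,1,0,0,0,0,1,0,0,0,0,1,0,0,0,0])

```text
time_s: 3.53
tcp_pos: [557.8, 172.6, 265.4]
orientation: [0.0, 0.998, 0.062, -0.0]
wrist_force: [0.1, -0.5, -0.9]
opening: 93.9
```

```bash
python3 -c "
from h import *
plan(557.5,176,230,7.3)
cv2.imwrite('pics/w2.png',viewer.snapshot('wrist')[:,:,::-1])"
```

```text
t 3.5333 tcp [557.8 172.6 265.4] yaw 7.06 zax [-1.e-04 -6.e-04 -1.e+00] open 93.9 F [ 0.06 -0.48 -0.86]
 units now-frame [ 0.003 -0.086  0.885]  target-yaw frame [ 0.003 -0.085  0.885]  turn units -0.04
```

View pics/w2.png

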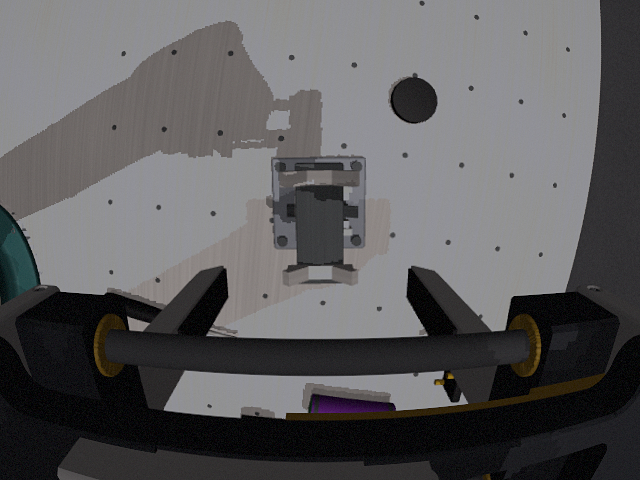

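The wrist view shows the saddle plate at columns 297–343, rows 187–264, and the base plate at columns 274–365. The pawl parts at (290,211) and (350,211) stick out beside the plate. I'll zoom in for the edges.

```bash
python3 -c "
import cv2
a=cv2.imread('pics/w2.png')[145:295,250:390]
cv2.imwrite('pics/zw2.png',cv2.convertScaleAbs(cv2.resize(a,(560,600),interpolation=cv2.INTER_CUBIC),alpha=1.7))"
```

```text
(no output)
```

View pics/zw2.png

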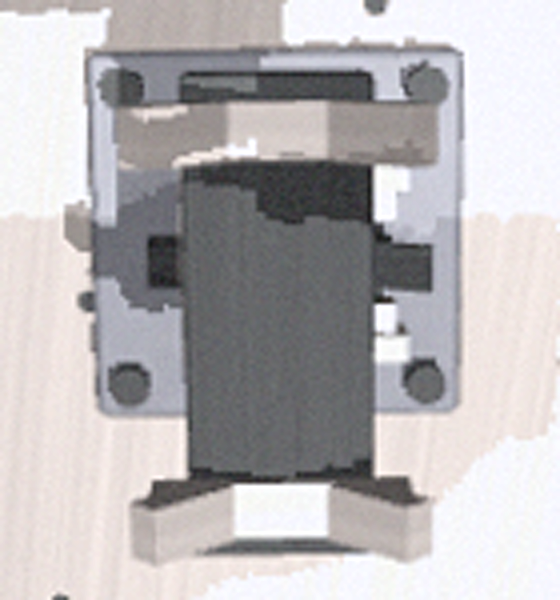

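```bash
python3 -c "
from h import *
np.set_printoptions(precision=1,suppress=True)
s=monitor.read_state()
f=lambda L:[(250+x/4-.375,145+y/4-.375) for x,y in L]
p=wplane(s,f([(186,300),(190,465),(373,300),(374,465)]),141);print(p,p.mean(0),np.linalg.norm(p[0]-p[2]))
p=wplane(s,f([(186,72),(372,72),(285,552)]),141);print('ends',p)
p=wplane(s,f([(88,50),(463,50),(458,413),(100,413)]),12);print('base',p,p.mean(0))
# vblock tops z160: outer top corners
p=wplane(s,f([(117,105),(437,103),(133,505),(431,502)]),160);print('vb',p,p.mean(0))
"
```

```text
[[540.3 180.9 141. ]
 [545.1 145.5 141. ]
 [578.9 185.6 141. ]
 [584.  150.3 141. ]] [562.1 165.6 141. ] 38.8319210820281
ends [[534.9 227.7 141. ]
 [572.4 232.4 141. ]
 [567.7 128.4 141. ]]
base [[499.2 226.5  12. ]
 [607.2 240.   12. ]
 [621.4 132.2  12. ]
 [514.  118.9  12. ]] [560.5 179.4  12. ]
vb [[523.5 220.6 160. ]
 [584.1 228.6 160. ]
 [534.9 141.4 160. ]
 [594.5 149.4 160. ]] [559.3 185.  160. ]
```

```bash
python3 -c "
from h import *
plan(560,178,116,7.4)"
```

```text
t 3.5833 tcp [557.9 172.6 265.5] yaw 7.05 zax [ 1.e-04 -6.e-04 -1.e+00] open 94.1 F [ 0.18  0.46 -0.2 ]
 units now-frame [ 0.069 -0.131  3.738]  target-yaw frame [ 0.07  -0.128  3.738]  turn units -0.059
```

Call:
arm_command(deltas=[1,0.07,-0.13,0.4,-0.06,1,0,0,0.6,0,1,0,0,0.6,0,1,0,0,0.6,0,1,0,0,0.6,0,1,0,0,0.5,0,1,0,0,0.3,0,1,0,0,0.14,0,1,0,0,0,0,1,0,0,0,0])

```text
time_s: 4.42
tcp_pos: [560.4, 179.4, 116.7]
orientation: [-0.0, 0.998, 0.065, 0.0]
wrist_force: [-0.0, 0.2, -0.3]
opening: 94.1
```

```bash
python3 -c "
from h import *
plan(560,178,116,7.4)
cv2.imwrite('pics/w3.png',viewer.snapshot('wrist')[:,:,::-1])
cv2.imwrite('pics/s3.png',cv2.resize(viewer.snapshot('side')[200:380,180:370,::-1],(760,600)))"
```

```text
t 4.4167 tcp [560.4 179.4 116.7] yaw 7.48 zax [ 8.e-04  3.e-04 -1.e+00] open 94.1 F [-0.04  0.19 -0.29]
 units now-frame [-0.014  0.032  0.018]  target-yaw frame [-0.014  0.032  0.018]  turn units 0.013
```

View pics/w3.png

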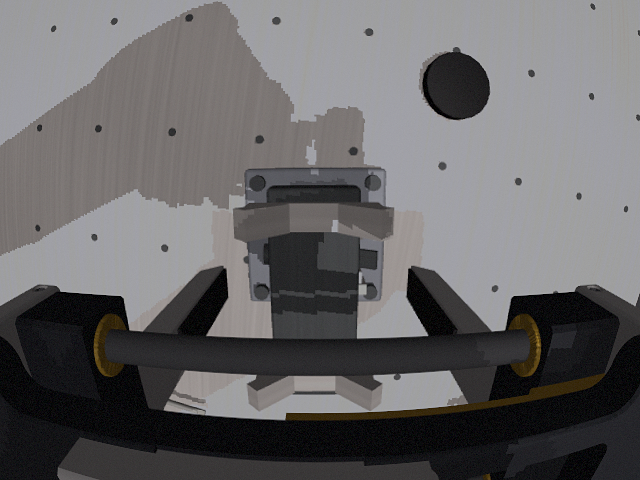

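View pics/s3.png

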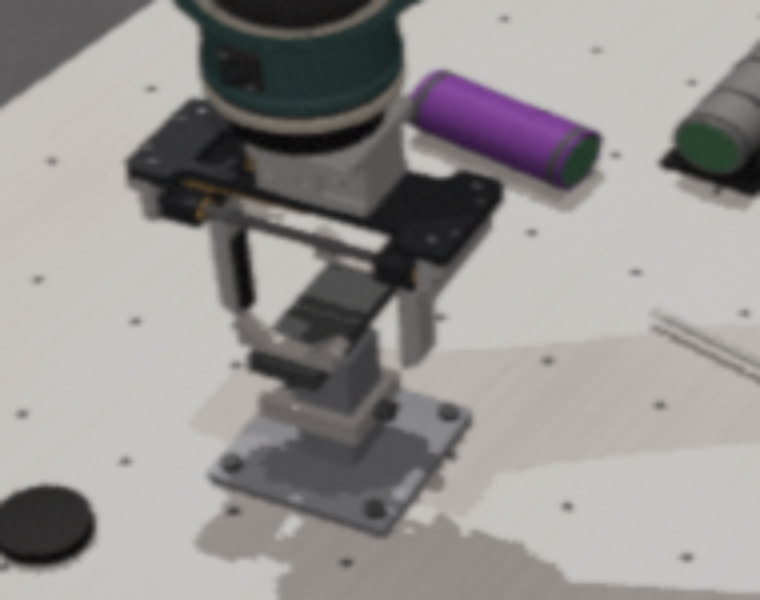

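```bash
python3 -c "
from h import *
np.set_printoptions(precision=2,suppress=True)
s=monitor.read_state();M=rot(s['orientation'])
im=cv2.imread('pics/w3.png').astype(int).sum(2)
for r in (275,285,310,325): 
  print(r,[ (c,im[r,c]) for c in range(262,284,2)],[ (c,im[r,c]) for c in range(346,368,2)])
p=wplane(s,[(271.5,310),(357.5,310),(227,268),(408,268)],141)
print((p-s['tcp_pos'])@M)
"
```

```text
275 [(262, np.int64(347)), (264, np.int64(339)), (266, np.int64(349)), (268, np.int64(359)), (270, np.int64(67)), (272, np.int64(117)), (274, np.int64(116)), (276, np.int64(117)), (278, np.int64(128)), (280, np.int64(125)), (282, np.int64(121))] [(346, np.int64(103)), (348, np.int64(108)), (350, np.int64(127)), (352, np.int64(118)), (354, np.int64(112)), (356, np.int64(108)), (358, np.int64(168)), (360, np.int64(491)), (362, np.int64(370)), (364, np.int64(353)), (366, np.int64(354))]
285 [(262, np.int64(39)), (264, np.int64(43)), (266, np.int64(264)), (268, np.int64(366)), (270, np.int64(152)), (272, np.int64(110)), (274, np.int64(115)), (276, np.int64(110)), (278, np.int64(119)), (280, np.int64(110)), (282, np.int64(117))] [(346, np.int64(109)), (348, np.int64(115)), (350, np.int64(122)), (352, np.int64(121)), (354, np.int64(120)), (356, np.int64(106)), (358, np.int64(256)), (360, np.int64(452)), (362, np.int64(456)), (364, np.int64(455)), (366, np.int64(347))]
310 [(262, np.int64(435)), (264, np.int64(454)), (266, np.int64(444)), (268, np.int64(446)), (270, np.int64(451)), (272, np
[... 251 characters left out ...]
)), (358, np.int64(408)), (360, np.int64(444)), (362, np.int64(445)), (364, np.int64(447)), (366, np.int64(458))]
325 [(262, np.int64(437)), (264, np.int64(461)), (266, np.int64(447)), (268, np.int64(454)), (270, np.int64(469)), (272, np.int64(208)), (274, np.int64(181)), (276, np.int64(201)), (278, np.int64(192)), (280, np.int64(190)), (282, np.int64(193))] [(346, np.int64(199)), (348, np.int64(197)), (350, np.int64(203)), (352, np.int64(199)), (354, np.int64(194)), (356, np.int64(121)), (358, np.int64(473)), (360, np.int64(478)), (362, np.int64(487)), (364, np.int64(493)), (366, np.int64(485))]
[[-20.03   4.17 -23.97]
 [ 19.25   4.16 -23.9 ]
 [-39.4  -15.87 -23.99]
 [ 41.42 -15.83 -23.86]]
```

Call:
arm_command(deltas=[0.3,-0.02,0.03,0,0,0.1,0,0,0,0,0,0,0,0,0,-0.05,0,0,0,0,-0.1,0,0,0,0,-0.15,0,0,0,0,-0.2,0,0,0,0,-0.5,0,0,0,0,-1,0,0,0,0,-1,0,0,0,0])

```text
time_s: 5.35
tcp_pos: [559.3, 178.2, 115.8]
orientation: [-0.0, 0.998, 0.065, -0.0]
wrist_force: [0.2, -0.1, 0.5]
opening: 39.9
```

```bash
python3 -c "
from h import *
plan(560,178,116,7.4)"
```

```text
t 5.35 tcp [559.3 178.2 115.8] yaw 7.51 zax [-2.e-04  0.e+00 -1.e+00] open 39.9 F [ 0.15 -0.07  0.54]
 units now-frame [ 0.018  0.006 -0.004]  target-yaw frame [ 0.018  0.006 -0.004]  turn units 0.018
```

Call:
arm_command(deltas=[-1,0,0,-0.01,0,-1,0,0,-0.015,0,-1,0,0,-0.015,0,-1,0,0,-0.02,0,-1,0,0,-0.02,0,-1,0,0,-0.02,0,-1,0,0,0,0,-1,0,0,0,0,-1,0,0,0,0,-1,0,0,0,0])

```text
time_s: 6.18
tcp_pos: [559.3, 178.1, 119.8]
orientation: [-0.0, 0.998, 0.065, -0.0]
wrist_force: [0.7, 1.0, -4.6]
opening: 39.7
```

Call:
arm_command(deltas=[-1,0,0,-0.01,0,-1,0,0,-0.01,0,-1,0,0,-0.01,0,-1,0,0,-0.01,0,-1,0,0,-0.01,0,-1,0,0,0,0,-1,0,0,0,0,-1,0,0,0,0,-1,0,0,0,0,-1,0,0,0,0])

```text
time_s: 7.02
tcp_pos: [559.3, 178.1, 121.8]
orientation: [-0.0, 0.998, 0.065, -0.0]
wrist_force: [-1.5, 1.1, -4.2]
opening: 40.1
```

Call:
arm_command(deltas=[-1,0,0,-0.01,0,-1,0,0,-0.01,0,-1,0,0,-0.01,0,-1,0,0,-0.01,0,-1,0,0,-0.01,0,-1,0,0,0,0,-1,0,0,0,0,-1,0,0,0,0,-1,0,0,0,0,-1,0,0,0,0])

```text
time_s: 7.85
tcp_pos: [559.3, 178.1, 123.8]
orientation: [-0.0, 0.998, 0.065, -0.0]
wrist_force: [-2.0, 0.9, -4.6]
opening: 39.7
```

Call:
arm_command(deltas=[-1,0,0,-0.01,0,-1,0,0,-0.01,0,-1,0,0,-0.01,0,-1,0,0,-0.01,0,-1,0,0,-0.01,0,-1,0,0,0,0,-1,0,0,0,0,-1,0,0,0,0,-1,0,0,0,0,-1,0,0,0,0])

```text
time_s: 8.68
tcp_pos: [559.3, 178.1, 125.8]
orientation: [-0.0, 0.998, 0.065, -0.0]
wrist_force: [-3.7, 0.3, -5.6]
opening: 39.8
```

Call:
arm_command(deltas=[-1,0,0,-0.01,0,-1,0,0,-0.01,0,-1,0,0,-0.01,0,-1,0,0,-0.01,0,-1,0,0,-0.01,0,-1,0,0,0,0,-1,0,0,0,0,-1,0,0,0,0,-1,0,0,0,0,-1,0,0,0,0])

```text
time_s: 9.52
tcp_pos: [559.3, 178.1, 127.8]
orientation: [-0.0, 0.998, 0.065, -0.0]
wrist_force: [-5.2, 0.9, -5.5]
opening: 40.0
```

Call:
arm_command(deltas=[-1,0,0,-0.01,0,-1,0,0,-0.01,0,-1,0,0,-0.01,0,-1,0,0,-0.01,0,-1,0,0,-0.01,0,-1,0,0,0,0,-1,0,0,0,0,-1,0,0,0,0,-1,0,0,0,0,-1,0,0,0,0])

```text
time_s: 10.35
tcp_pos: [559.3, 178.1, 129.9]
orientation: [-0.0, 0.998, 0.065, -0.0]
wrist_force: [-4.2, 0.4, -3.8]
opening: 40.1
```

Call:
arm_command(deltas=[-1,0,0,-0.01,0,-1,0,0,-0.01,0,-1,0,0,-0.01,0,-1,0,0,-0.01,0,-1,0,0,-0.01,0,-1,0,0,0,0,-1,0,0,0,0,-1,0,0,0,0,-1,0,0,0,0,-1,0,0,0,0])

```text
time_s: 11.18
tcp_pos: [559.3, 178.1, 131.8]
orientation: [-0.0, 0.998, 0.065, -0.0]
wrist_force: [-2.3, 2.5, -13.6]
opening: 39.4
```

Call:
arm_command(deltas=[-1,0,0,-0.01,0,-1,0,0,-0.01,0,-1,0,0,-0.01,0,-1,0,0,-0.01,0,-1,0,0,-0.01,0,-1,0,0,0,0,-1,0,0,0,0,-1,0,0,0,0,-1,0,0,0,0,-1,0,0,0,0])

```text
time_s: 12.02
tcp_pos: [559.2, 178.1, 133.8]
orientation: [-0.0, 0.998, 0.065, -0.0]
wrist_force: [-3.4, 1.6, -11.7]
opening: 39.7
```

Call:
arm_command(deltas=[-1,0,0,-0.01,0,-1,0,0,-0.01,0,-1,0,0,-0.01,0,-1,0,0,-0.01,0,-1,0,0,0,0,-1,0,0,0,0,-1,0,0,0,0,-1,0,0,0,0,-1,0,0,0,0,-1,0,0,0,0])

```text
time_s: 12.85
tcp_pos: [559.3, 178.1, 135.5]
orientation: [0.0, 0.998, 0.065, -0.0]
wrist_force: [-5.3, 0.3, -11.6]
opening: 40.0
```

Call:
arm_command(deltas=[-1,0,0,-0.01,0,-1,0,0,-0.01,0,-1,0,0,-0.01,0,-1,0,0,-0.01,0,-1,0,0,0,0,-1,0,0,0,0,-1,0,0,0,0,-1,0,0,0,0,-1,0,0,0,0,-1,0,0,0,0])

```text
time_s: 13.68
tcp_pos: [559.3, 178.1, 137.4]
orientation: [0.0, 0.998, 0.065, -0.0]
wrist_force: [-6.8, -0.0, -7.6]
opening: 39.9
```

Call:
arm_command(deltas=[-1,0,0,-0.01,0,-1,0,0,-0.01,0,-1,0,0,-0.01,0,-1,0,0,-0.01,0,-1,0,0,0,0,-1,0,0,0,0,-1,0,0,0,0,-1,0,0,0,0,-1,0,0,0,0,-1,0,0,0,0])

```text
time_s: 14.52
tcp_pos: [559.3, 178.1, 139.2]
orientation: [0.0, 0.998, 0.065, 0.0]
wrist_force: [-8.3, -0.0, -4.5]
opening: 39.5
```

Call:
arm_command(deltas=[-1,0,0,-0.01,0,-1,0,0,-0.01,0,-1,0,0,-0.01,0,-1,0,0,-0.01,0,-1,0,0,0,0,-1,0,0,0,0,-1,0,0,0,0,-1,0,0,0,0,-1,0,0,0,0,-1,0,0,0,0])

```text
time_s: 15.35
tcp_pos: [559.3, 178.1, 140.6]
orientation: [0.0, 0.998, 0.065, 0.0]
wrist_force: [-6.9, 1.1, -8.7]
opening: 40.0
```

```bash
python3 -c "
from h import *
for n in ['wrist','side','top','wrist','side']:
  im=viewer.snapshot(n);cv2.imwrite('pics/m_%s.png'%n,im[:,:,::-1])
  s=monitor.read_state();print(s['time_s'],s['tcp_pos'].round(2),s['wrist_force'].round(2),s['moment'].round(3))
s=cv2.imread('pics/m_side.png')[250:370,210:330];w=cv2.imread('pics/m_wrist.png')[150:400,220:420]
o=cv2.hconcat([cv2.resize(s,(400,400),interpolation=2),cv2.resize(w,(320,400),interpolation=2)])
cv2.imwrite('pics/m.png',cv2.convertScaleAbs(o,alpha=1.6))
"
```

```text
15.4 [559.3  178.12 140.61] [-7.02  1.06 -7.77] [0.186 1.424 0.017]
15.45 [559.31 178.1  140.58] [-6.9   0.99 -8.77] [0.156 1.437 0.053]
15.5 [559.28 178.13 140.59] [-6.18  0.55 -8.69] [0.202 1.445 0.038]
15.55 [559.3  178.15 140.61] [-7.07  0.89 -8.48] [0.191 1.503 0.045]
15.6 [559.29 178.11 140.58] [-6.56  0.72 -8.64] [ 0.149  1.526 -0.018]
```

View pics/m.png

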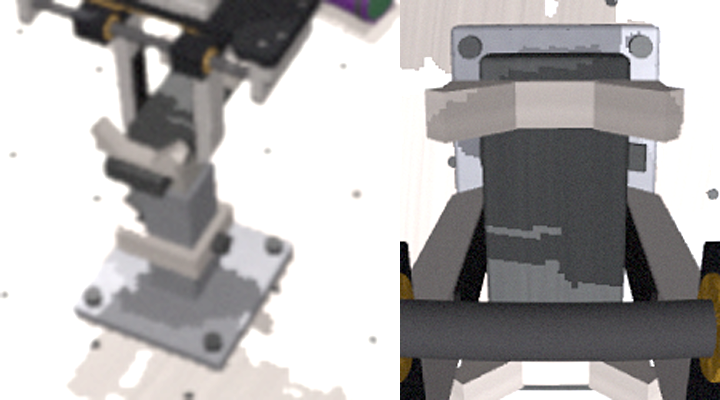

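The side crop shows saw teeth on the column's left (+x) silhouette above the collar. I'll enlarge that part.

```bash
python3 -c "
import cv2
s=cv2.imread('pics/m_side.png')[285:345,235:295]
cv2.imwrite('pics/m2.png',cv2.convertScaleAbs(cv2.resize(s,(600,600),interpolation=2),alpha=1.5))
"
```

```text
(no output)
```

View pics/m2.png

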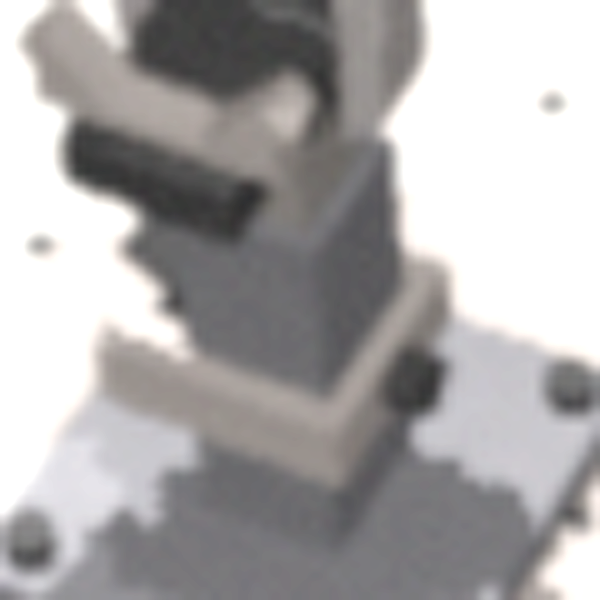

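```bash
python3 -c "
from h import *
from scipy.optimize import fsolve
a=np.radians(7.4);X=np.array([np.cos(a),np.sin(a),0]);Y=np.array([-np.sin(a),np.cos(a),0]);C=np.array([559.3,178.1,0])
px=lambda x,y:(235+x/10-.45,285+y/10-.45)
def solve(p,yy):
  f=lambda v:np.array(proj('side',C+X*v[0]+Y*yy+np.array([0,0,v[1]])))-p
  return fsolve(f,[0,70]).round(1)
for n,p,yy in [('collar front top',(330,430),26),('collar front bot',(340,487),26),('collar left top',(105,335),26),('collar left bot',(108,400),26),('chan top front',(315,240),18),('tooth a',(128,248),8),('tooth b',(168,303),8),('tooth a',(128,248),18),('tooth b',(168,303),18),('saddle bottom left+y',(75,180),52),('baseplate far',(30,545),55)]:
  print(n,solve(np.array(px(*p)),yy))
print([proj('side',C+X*18+Y*8+[0,0,z]) for z in (75,85)])
"
```

```text
collar front top [-21.9  64.9]
collar front bot [-23.3  46.6]
collar left top [32.2 68.5]
collar left bot [33.3 46.3]
chan top front [-16.8 114.8]
tooth a [36.2 75.8]
tooth b [27.4 62.1]
tooth a [29.4 89.6]
tooth b [20.8 76.1]
saddle bottom left+y [ 17.3 152. ]
baseplate far [37.6 27.5]
[(np.float64(254.81851187541054), np.float64(312.353016799589)), (np.float64(254.5269818554603), np.float64(309.2752513406144))]
```

```bash
python3 -c "
import cv2
a=cv2.imread('pics/side0.png')[300:350,230:270];b=cv2.imread('pics/m_side.png')[300:350,230:270]
cv2.imwrite('pics/m3.png',cv2.hconcat([cv2.resize(x,(400,500),interpolation=2) for x in(a,b)]))
a=cv2.imread('pics/w2.png')[190:245,335:375];b=cv2.imread('pics/w3.png')[235:290,345:385]
cv2.imwrite('pics/m4.png',cv2.convertScaleAbs(cv2.hconcat([cv2.resize(x,(400,550),interpolation=cv2.INTER_NEAREST) for x in(a,b)]),alpha=1.6))
"
```

```text
(no output)
```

View pics/m3.png

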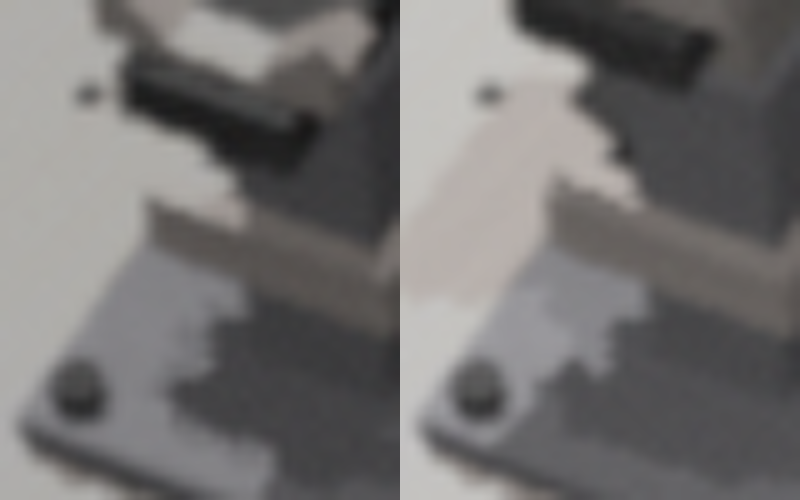

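View pics/m4.png

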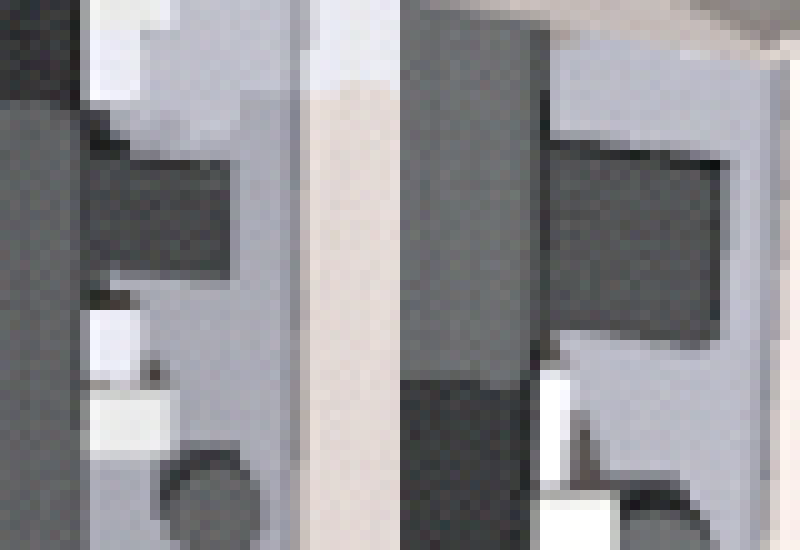

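Call:
arm_command(deltas=[-1,0,0,-0.01,0,-1,0,0,-0.01,0,-1,0,0,-0.01,0,-1,0,0,-0.01,0,-1,0,0,-0.01,0,-1,0,0,0,0,-1,0,0,0,0,-1,0,0,0,0,-1,0,0,0,0,-1,0,0,0,0])

```text
time_s: 16.43
tcp_pos: [559.3, 178.1, 142.4]
orientation: [0.0, 0.998, 0.065, -0.0]
wrist_force: [-7.3, 0.9, -10.7]
opening: 39.6
```

Call:
arm_command(deltas=[-1,0,0,-0.01,0,-1,0,0,-0.01,0,-1,0,0,-0.01,0,-1,0,0,-0.01,0,-1,0,0,-0.01,0,-1,0,0,0,0,-1,0,0,0,0,-1,0,0,0,0,-1,0,0,0,0,-1,0,0,0,0])

```text
time_s: 17.27
tcp_pos: [559.3, 178.1, 144.2]
orientation: [0.0, 0.998, 0.065, -0.0]
wrist_force: [-5.0, 2.5, -14.4]
opening: 39.7
```

Call:
arm_command(deltas=[-1,0,0,-0.01,0,-1,0,0,-0.01,0,-1,0,0,-0.01,0,-1,0,0,0,0,-1,0,0,0,0,-1,0,0,0,0,-1,0,0,0,0,-1,0,0,0,0,-1,0,0,0,0,-1,0,0,0,0])

```text
time_s: 18.1
tcp_pos: [559.2, 178.1, 145.4]
orientation: [0.0, 0.998, 0.065, -0.0]
wrist_force: [-5.3, 1.6, -15.4]
opening: 39.8
```

Call:
arm_command(deltas=[-1,0,0,-0.01,0,-1,0,0,-0.01,0,-1,0,0,-0.01,0,-1,0,0,0,0,-1,0,0,0,0,-1,0,0,0,0,-1,0,0,0,0,-1,0,0,0,0,-1,0,0,0,0,-1,0,0,0,0])

```text
time_s: 18.93
tcp_pos: [559.3, 178.1, 147.1]
orientation: [0.0, 0.998, 0.065, 0.0]
wrist_force: [-6.9, 1.3, -8.3]
opening: 40.0
```

Call:
arm_command(deltas=[-1,0,0,-0.01,0,-1,0,0,-0.01,0,-1,0,0,-0.01,0,-1,0,0,0,0,-1,0,0,0,0,-1,0,0,0,0,-1,0,0,0,0,-1,0,0,0,0,-1,0,0,0,0,-1,0,0,0,0])

```text
time_s: 19.77
tcp_pos: [559.3, 178.1, 148.5]
orientation: [0.0, 0.998, 0.065, 0.0]
wrist_force: [-9.1, -0.6, -4.8]
opening: 39.3
```

Call:
arm_command(deltas=[-1,0,0,-0.01,0,-1,0,0,-0.015,0,-1,0,0,-0.015,0,-1,0,0,-0.015,0,-1,0,0,-0.01,0,-1,0,0,0,0,-1,0,0,0,0,-1,0,0,0,0,-1,0,0,0,0,-1,0,0,0,0])

```text
time_s: 20.6
tcp_pos: [559.3, 178.2, 150.9]
orientation: [0.0, 0.998, 0.065, 0.0]
wrist_force: [-6.5, 0.4, -8.9]
opening: 39.5
```

Call:
arm_command(deltas=[-1,0,0,-0.01,0,-1,0,0,-0.015,0,-1,0,0,-0.015,0,-1,0,0,-0.015,0,-1,0,0,-0.01,0,-1,0,0,0,0,-1,0,0,0,0,-1,0,0,0,0,-1,0,0,0,0,-1,0,0,0,0])

```text
time_s: 21.43
tcp_pos: [559.2, 178.1, 153.2]
orientation: [0.0, 0.998, 0.065, -0.0]
wrist_force: [-6.0, 0.9, -12.6]
opening: 39.7
```

Call:
arm_command(deltas=[-1,0,0,-0.01,0,-1,0,0,-0.01,0,-1,0,0,-0.01,0,-1,0,0,-0.01,0,-1,0,0,0,0,-1,0,0,0,0,-1,0,0,0,0,-1,0,0,0,0,-1,0,0,0,0,-1,0,0,0,0])

```text
time_s: 22.27
tcp_pos: [559.2, 178.1, 154.7]
orientation: [0.0, 0.998, 0.065, -0.0]
wrist_force: [-5.8, 1.4, -13.9]
opening: 40.0
```

Call:
arm_command(deltas=[-1,0,0,-0.01,0,-1,0,0,-0.01,0,-1,0,0,-0.01,0,-1,0,0,0,0,-1,0,0,0,0,-1,0,0,0,0,-1,0,0,0,0,-1,0,0,0,0,-1,0,0,0,0,-1,0,0,0,0])

```text
time_s: 23.1
tcp_pos: [559.3, 178.1, 156.1]
orientation: [0.0, 0.998, 0.065, -0.0]
wrist_force: [-6.0, 1.6, -10.4]
opening: 39.8
```

Call:
arm_command(deltas=[-1,0,0,-0.01,0,-1,0,0,-0.01,0,-1,0,0,-0.01,0,-1,0,0,0,0,-1,0,0,0,0,-1,0,0,0,0,-1,0,0,0,0,-1,0,0,0,0,-1,0,0,0,0,-1,0,0,0,0])

```text
time_s: 23.93
tcp_pos: [559.3, 178.1, 157.6]
orientation: [0.0, 0.998, 0.065, 0.0]
wrist_force: [-8.0, 0.7, -5.7]
opening: 39.9
```

Call:
arm_command(deltas=[-1,0,0,-0.01,0,-1,0,0,-0.01,0,-1,0,0,-0.01,0,-1,0,0,0,0,-1,0,0,0,0,-1,0,0,0,0,-1,0,0,0,0,-1,0,0,0,0,-1,0,0,0,0,-1,0,0,0,0])

```text
time_s: 24.77
tcp_pos: [559.3, 178.1, 158.9]
orientation: [0.0, 0.998, 0.065, 0.0]
wrist_force: [-9.6, 0.7, -4.0]
opening: 39.6
```

Call:
arm_command(deltas=[-1,0,0,0.01,0,-1,0,0,0.01,0,-1,0,0,0.01,0,-1,0,0,0.01,0,-1,0,0,0.01,0,-1,0,0,0,0,-1,0,0,0,0,-1,0,0,0,0,-1,0,0,0,0,-1,0,0,0,0])

```text
time_s: 25.6
tcp_pos: [559.3, 178.1, 157.4]
orientation: [0.0, 0.998, 0.065, 0.0]
wrist_force: [-12.2, -2.1, 4.1]
opening: 39.8
```

Call:
arm_command(deltas=[-1,0,0,0.01,0,-1,0,0,0.01,0,-1,0,0,0,0,-1,0,0,0,0,-1,0,0,0,0,-1,0,0,0,0,-1,0,0,0,0,-1,0,0,0,0,-1,0,0,0,0,-1,0,0,0,0])

```text
time_s: 26.43
tcp_pos: [559.3, 178.2, 157.1]
orientation: [0.0, 0.998, 0.065, 0.0]
wrist_force: [-16.1, -4.2, 11.3]
opening: 39.4
```

```bash
python3 -c "
from h import *
im=viewer.snapshot('side');cv2.imwrite('pics/n_side.png',im[:,:,::-1])
plan(559.3,178.1,157,7.4)
cv2.imwrite('pics/n2.png',cv2.convertScaleAbs(cv2.resize(im[260:350,210:300,::-1],(600,600),interpolation=2),alpha=1.5))
"
```

```text
t 26.4833 tcp [559.3 178.1 157.1] yaw 7.5 zax [ 7.e-04 -8.e-04 -1.e+00] open 39.4 F [-15.81  -4.49  12.55]
 units now-frame [-0.001  0.001  0.003]  target-yaw frame [-0.001  0.001  0.003]  turn units 0.016
```

View pics/n2.png

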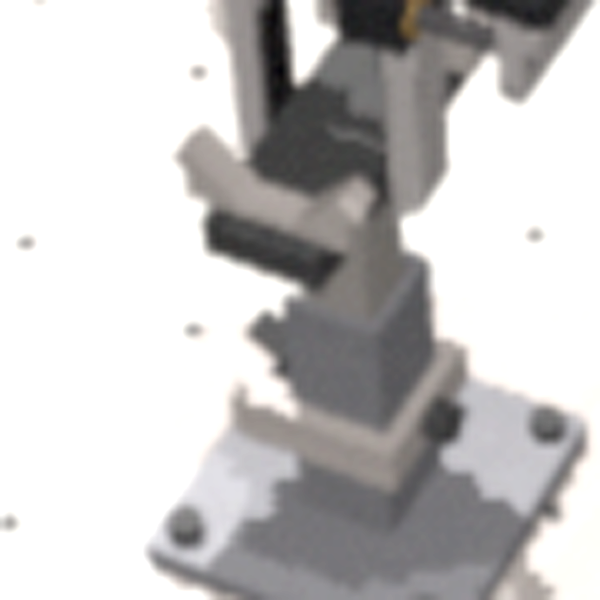

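Call:
arm_command(deltas=[-1,0,0,-0.01,0,-1,0,0,0,0,-1,0,0,0,0,-1,0,0,0,0,0.0,0,0,0,0,0.2,0,0,0,0,0.4,0,0,0,0,0.4,0,0,0,0,0.4,0,0,0,0,0.4,0,0,0,0])

```text
time_s: 27.32
tcp_pos: [559.6, 178.1, 156.0]
orientation: [-0.0, 0.998, 0.065, 0.0]
wrist_force: [-0.3, -0.2, 0.1]
opening: 65.6
```

```bash
python3 -c "
from h import *
im=viewer.snapshot('side')
plan(559.3,178.1,157,7.4)
cv2.imwrite('pics/n3.png',cv2.convertScaleAbs(cv2.resize(im[260:350,210:300,::-1],(600,600),interpolation=2),alpha=1.5))
cv2.imwrite('pics/n3w.png',viewer.snapshot('wrist')[:,:,::-1])
"
```

```text
t 27.3667 tcp [559.5 178.1 156. ] yaw 7.5 zax [ 3.e-04  1.e-04 -1.e+00] open 65.9 F [-0.08 -1.02 -1.06]
 units now-frame [-0.005 -0.    -0.026]  target-yaw frame [-0.005 -0.    -0.026]  turn units 0.016
```

View pics/n3.png

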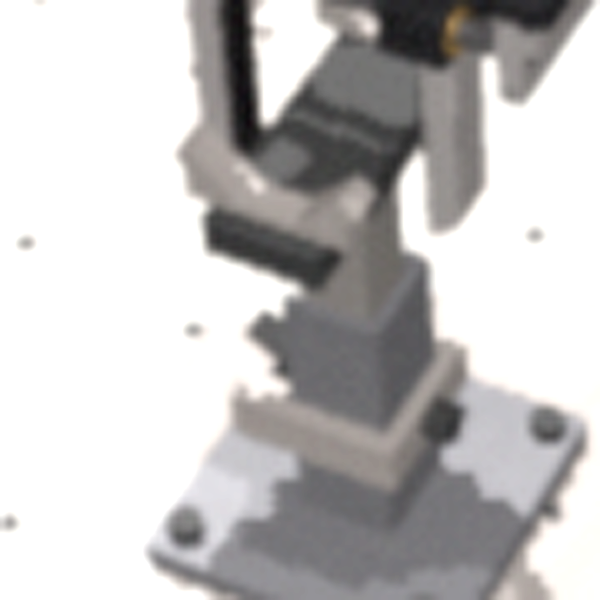

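View pics/n3w.png

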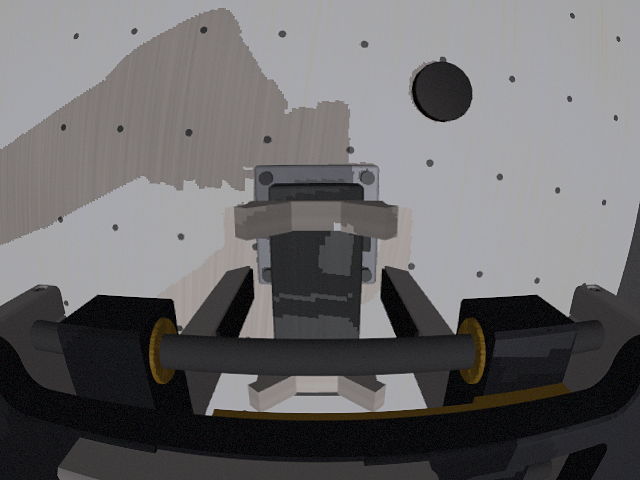

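```bash
python3 -c "
from h import *
s0=cv2.imread('pics/side0.png',0)
# front Vblock + plate end patch in side0
x0,y0=238,294;T=s0[y0:y0+22,x0:x0+22]
a=np.radians(7.4);Y=np.array([-np.sin(a),np.cos(a),0]);B=np.array([559.5,178.1,0])+Y*50
p0=np.array(proj('side',B+[0,0,141]))
n=viewer.snapshot('side')[:,:,::-1];cv2.imwrite('pics/n4.png',n)
for nm in ('pics/m_side.png','pics/n_side.png','pics/n4.png'):
  im=cv2.imread(nm,0)
  r=cv2.matchTemplate(im[y0-30:y0+30,x0-15:x0+40],T,cv2.TM_CCOEFF_NORMED)
  _,v,_,l=cv2.minMaxLoc(r);
  # subpix
  j,i=l[1],l[0];d=(r[j+1,i]-r[j-1,i])/(2*r[j,i]-r[j-1,i]-r[j+1,i])/2
  dx,dy=l[0]-15,l[1]-30+d
  hs=np.arange(0,80,.1);row=[proj('side',B+[0,0,141+h])[1]-p0[1] for h in hs]
  print(nm,round(v,3),dx,round(dy,2),'h=',hs[np.argmin(abs(np.array(row)-dy))])
"
```

```text
pics/m_side.png 0.845 -1 -8.3 h= 25.0
pics/n_side.png 0.84 -1 -14.03 h= 41.800000000000004
pics/n4.png 0.768 -1 -14.01 h= 41.7
```

```bash
python3 -c "
from h import *
plan(518,-195,250,2.8)"
```

```text
t 27.4667 tcp [559.4 178.2 155.9] yaw 7.5 zax [ 1.e-04  1.e-04 -1.e+00] open 65.7 F [ 0.17 -0.5  -0.3 ]
 units now-frame [-2.244  9.114 -2.354]  target-yaw frame [-1.49   9.267 -2.353]  turn units 0.783
```

Call:
arm_command(deltas=[0.4,0,0,-0.3,0,0.6,0,0,-0.55,0,1,0,0,-0.75,0,1,0,0,-0.75,0,1,0,0,0,0.78,1,-0.08,0.5,0,0,1,-0.13,0.8,0,0,1,-0.13,0.8,0,0,1,-0.13,0.8,0,0,1,-0.13,0.8,0,0])

```text
time_s: 28.3
tcp_pos: [542.3, 27.9, 250.8]
orientation: [0.0, 1.0, 0.025, 0.0]
wrist_force: [1.5, 0.1, 0.9]
opening: 93.9
```

Call:
arm_command(deltas=[1,-0.13,0.8,0,0,1,-0.13,0.8,0,0,1,-0.13,0.8,0,0,1,-0.13,0.8,0,0,1,-0.13,0.8,0,0,1,-0.13,0.8,0,0,1,-0.13,0.77,0,0,1,0,0,0,0,1,0,0,0,0,1,0,0,0,0])

```text
time_s: 29.13
tcp_pos: [517.5, -194.4, 250.5]
orientation: [-0.0, 1.0, 0.025, 0.0]
wrist_force: [-0.1, 0.1, -0.5]
opening: 93.6
```

```bash
python3 -c "
from h import *
plan(518,-210,250,2.8)
w=viewer.snapshot('wrist')[:,:,::-1];cv2.imwrite('pics/b1.png',w)
cv2.imwrite('pics/b1z.png',cv2.convertScaleAbs(cv2.resize(w[120:320,220:420],(600,600),interpolation=2),alpha=1.5))
t=viewer.snapshot('top')[:,:,::-1];cv2.imwrite('pics/t2.png',t)
"
```

```text
t 29.1333 tcp [ 517.5 -194.4  250.5] yaw 2.85 zax [ 5.e-04  3.e-04 -1.e+00] open 93.6 F [-0.12  0.09 -0.45]
 units now-frame [-0.007  0.39   0.011]  target-yaw frame [-0.007  0.39   0.011]  turn units 0.009
```

View pics/b1z.png

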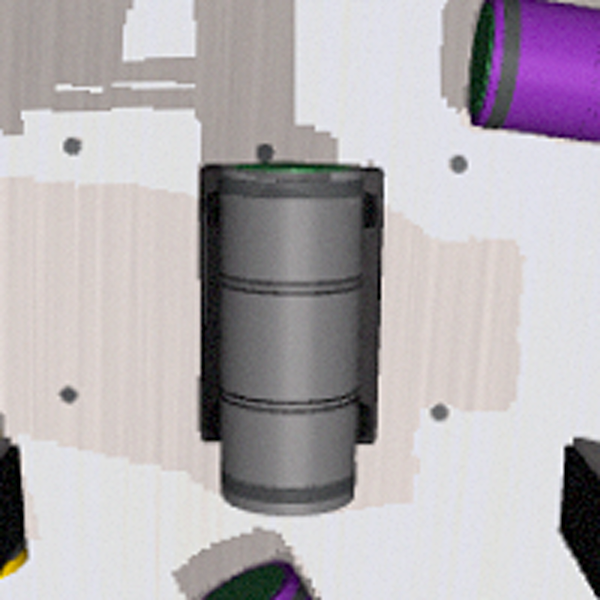

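View pics/t2.png

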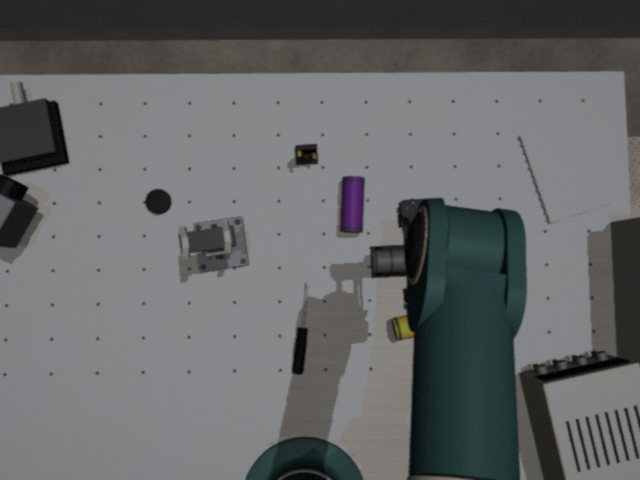

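```bash
python3 -c "
from h import *
np.set_printoptions(precision=1,suppress=True)
s=monitor.read_state()
f=lambda L:[(220+x/3-.33,120+y/3-.33) for x,y in L]
p=wplane(s,f([(200,167),(383,168),(378,442),(202,440)]),8);print('rest',p,p.mean(0)); 
print([np.degrees(np.arctan2(*(p[i]-p[j])[[1,0]])) for i,j in[(1,0),(2,3),(0,3),(1,2)]],[np.linalg.norm(p[i]-p[i-1]) for i in range(4)])
print('ends',wplane(s,f([(288,513),(290,181)]),64))
p=wplane(s,f([(220,285),(361,285),(221.5,400),(358,400),(221,470),(357,470),(220.5,230),(363,230)]),42);print('edges',p,(p[::2]+p[1::2])/2)
"
```

```text
rest [[ 482.  -155.4    8. ]
 [ 551.1 -152.2    8. ]
 [ 556.4 -260.1    8. ]
 [ 486.6 -262.8    8. ]] [ 519.  -207.7    8. ]
[np.float64(2.631518737385885), np.float64(2.250716180928063), np.float64(92.43688643919488), np.float64(92.83497599347437)] [np.float64(107.51872924531632), np.float64(69.0861620819259), np.float64(107.98293697143525), np.float64(69.8363886769248)]
ends [[ 521.3 -270.2   64. ]
 [ 516.1 -155.    64. ]]
edges [[ 493.4 -194.5   42. ]
 [ 543.  -191.9   42. ]
 [ 495.5 -236.4   42. ]
 [ 544.7 -233.9   42. ]
 [ 496.2 -263.1   42. ]
 [ 546.1 -260.6   42. ]
 [ 492.8 -175.    42. ]
 [ 542.5 -172.4   42. ]] [[ 518.2 -193.2   42. ]
 [ 520.1 -235.2   42. ]
 [ 521.2 -261.9   42. ]
 [ 517.6 -173.7   42. ]]
```

```bash
python3 -c "
from h import *
plan(518.9,-211,20,2.65)"
```

```text
t 29.2333 tcp [ 517.7 -193.8  250.3] yaw 2.93 zax [ 5.e-04  2.e-04 -1.e+00] open 94.1 F [-0.44 -0.14 -0.  ]
 units now-frame [0.007 0.432 5.757]  target-yaw frame [0.011 0.431 5.757]  turn units 0.047
```

Call:
arm_command(deltas=[1,0.01,0.43,0.3,0.05,1,0,0,0.8,0,1,0,0,0.8,0,1,0,0,0.8,0,1,0,0,0.8,0,1,0,0,0.8,0,1,0,0,0.7,0,1,0,0,0.5,0,1,0,0,0.2,0,1,0,0,0.05,0])

```text
time_s: 30.07
tcp_pos: [518.0, -211.6, 18.5]
orientation: [-0.001, 1.0, 0.022, -0.001]
wrist_force: [0.2, -0.6, 0.2]
opening: 94.0
```

Call:
arm_command(deltas=[1,0,0,0,0,0.5,0,0,0,0,0.25,0,0,0,0,0.15,0,0,0,0,0.05,0,0,0,0,-0.1,0,0,0,0,-0.3,0,0,0,0,-1,0,0,0,0,-1,0,0,0,0,-1,0,0,0,0])

```text
time_s: 30.9
tcp_pos: [517.9, -212.4, 19.8]
orientation: [0.0, 1.0, 0.022, -0.001]
wrist_force: [-4.7, 0.0, 6.8]
opening: 49.6
```

```bash
python3 -c "
from h import *
plan(518.9,-211,20,2.65)
w=viewer.snapshot('wrist')[:,:,::-1];cv2.imwrite('pics/b2.png',w)"
```

```text
t 30.9 tcp [ 517.9 -212.4   19.8] yaw 2.51 zax [-0.0013 -0.     -1.    ] open 49.6 F [-4.65  0.04  6.77]
 units now-frame [ 0.027 -0.035 -0.004]  target-yaw frame [ 0.027 -0.035 -0.004]  turn units -0.024
```

View pics/b2.png

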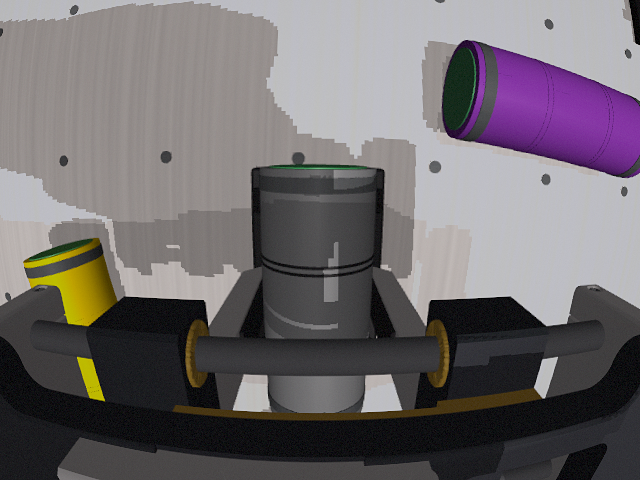

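```bash
python3 -c "
from h import *
s=dict(tcp_pos=np.array([517.5,-194.2,250.5]),orientation=monitor.read_state()['orientation'])
f=lambda L:[(220+x/3-.33,120+y/3-.33) for x,y in L]
print(wplane(s,f([(290,187),(290,196),(290,287),(290,403),(288,487),(288,500),(288,513)]),64).round(1))
s=monitor.read_state();print(wplane(s,[(318,193),(318,275)],64).round(1))
"
```

```text
[[ 516.  -157.4   64. ]
 [ 516.1 -160.4   64. ]
 [ 517.4 -190.7   64. ]
 [ 519.2 -230.6   64. ]
 [ 519.8 -261.    64. ]
 [ 520.  -265.8   64. ]
 [ 520.2 -270.7   64. ]]
[[ 516.8 -161.2   64. ]
 [ 518.2 -192.5   64. ]]
```

Call:
arm_command(deltas=[-1,0,0,-0.05,0,-1,0,0,-0.1,0,-1,0,0,-0.2,0,-1,0,0,-0.5,0,-1,0,0,-0.8,0,-1,0,0,-0.8,0,-1,0,0,-0.8,0,-1,0,0,-0.8,0,-1,0,0,-0.8,0,-1,0,0,-0.8,0])

```text
time_s: 31.78
tcp_pos: [518.2, -211.9, 248.2]
orientation: [0.0, 1.0, 0.022, 0.0]
wrist_force: [0.4, 0.2, -4.1]
opening: 49.5
```

```bash
python3 -c "
from h import *
plan(559.6,178.3,265,7.45)"
```

```text
t 31.7833 tcp [ 518.2 -211.9  248.2] yaw 2.56 zax [ 3.e-04 -1.e-04 -1.e+00] open 49.5 F [ 0.43  0.16 -4.11]
 units now-frame [ 1.47  -9.7   -0.421]  target-yaw frame [ 2.292 -9.539 -0.421]  turn units -0.816
```

Call:
arm_command(deltas=[-1,0,0,-0.2,-0.4,-1,0,0,-0.22,-0.42,-1,0.1,-0.4,0,0,-1,0.17,-0.7,0,0,-1,0.19,-0.8,0,0,-1,0.19,-0.8,0,0,-1,0.19,-0.8,0,0,-1,0.19,-0.8,0,0,-1,0.19,-0.8,0,0,-1,0.19,-0.8,0,0])

```text
time_s: 32.62
tcp_pos: [543.5, 30.7, 263.4]
orientation: [0.0, 0.998, 0.065, 0.0]
wrist_force: [1.9, -0.7, -3.1]
opening: 49.8
```

```bash
python3 -c "
from h import *
plan(559.5,177.5,265,7.45)"
```

```text
t 32.6167 tcp [543.5  30.7 263.4] yaw 7.45 zax [ 5.e-04 -3.e-04 -1.e+00] open 49.8 F [ 1.95 -0.75 -3.1 ]
 units now-frame [ 0.872 -3.588 -0.041]  target-yaw frame [ 0.872 -3.588 -0.041]  turn units 0.001
```

Call:
arm_command(deltas=[-1,0.19,-0.8,0,0,-1,0.19,-0.8,0,0,-1,0.19,-0.75,0,0,-1,0.15,-0.6,0,0,-1,0.1,-0.4,0,0,-1,0.03,-0.15,0,0,-1,0,0,0,0,-1,0,0,0,0,-1,0,0,0,0,-1,0,0,0,0])

```text
time_s: 33.45
tcp_pos: [559.6, 170.8, 262.8]
orientation: [0.0, 0.998, 0.064, 0.0]
wrist_force: [-0.3, -0.7, -3.2]
opening: 49.3
```

```bash
python3 -c "
from h import *
plan(559.5,177.5,205,7.45)
w=viewer.snapshot('wrist')[:,:,::-1];cv2.imwrite('pics/p1.png',w)"
```

```text
t 33.45 tcp [559.6 170.8 262.8] yaw 7.34 zax [ 1.e-04 -5.e-04 -1.e+00] open 49.3 F [-0.33 -0.72 -3.19]
 units now-frame [ 0.018 -0.168  1.444]  target-yaw frame [ 0.018 -0.167  1.444]  turn units -0.018
```

View pics/p1.png

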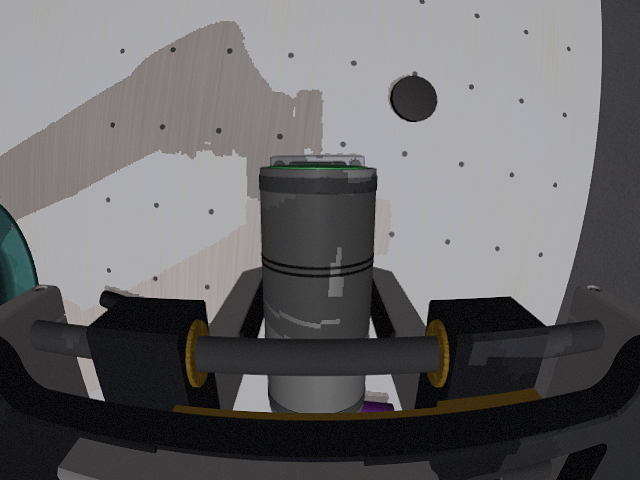

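Call:
arm_command(deltas=[-1,0.01,-0.1,0.05,0,-1,0.01,-0.07,0.2,0,-1,0,0,0.3,0,-1,0,0,0.3,0,-1,0,0,0.3,0,-1,0,0,0.2,0,-1,0,0,0.15,0,-1,0,0,0.07,0,-1,0,0,0,0,-1,0,0,0,0])

```text
time_s: 34.33
tcp_pos: [559.5, 179.1, 200.1]
orientation: [-0.0, 0.998, 0.065, 0.0]
wrist_force: [0.1, 0.7, -4.1]
opening: 49.6
```

```bash
python3 -c "
from h import *
plan(559.5,177.5,194.5,7.45)
w=viewer.snapshot('side')[:,:,::-1];cv2.imwrite('pics/p2.png',cv2.resize(w[220:370,180:330],(600,600),interpolation=2))
plan(559.5,177.5,194.5,7.45)"
```

```text
t 34.3333 tcp [559.5 179.1 200.1] yaw 7.45 zax [ 2.e-04  2.e-04 -1.e+00] open 49.6 F [ 0.06  0.68 -4.12]
 units now-frame [-0.005  0.041  0.139]  target-yaw frame [-0.005  0.041  0.139]  turn units -0.001
t 34.3833 tcp [559.6 179.2 200.3] yaw 7.44 zax [ 6.e-04  3.e-04 -1.e+00] open 49.7 F [-0.38 -0.4  -3.2 ]
 units now-frame [-0.008  0.041  0.145]  target-yaw frame [-0.008  0.041  0.145]  turn units -0.002
```

View pics/p2.png

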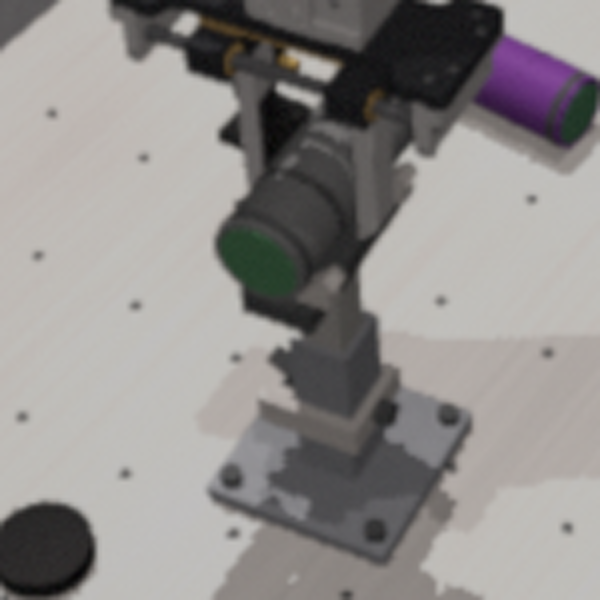

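The barrel sits just above the V-blocks, aligned, with about 6 mm to go. I'll lower it in small steps.

Call:
arm_command(deltas=[-1,0,0.03,0.02,0,-1,0,0,0.02,0,-1,0,0,0.02,0,-1,0,0,0.02,0,-1,0,0,0.01,0,-1,0,0,0,0,-1,0,0,0,0,-1,0,0,0,0,-1,0,0,0,0,-1,0,0,0,0])

```text
time_s: 35.22
tcp_pos: [559.5, 177.9, 196.3]
orientation: [-0.0, 0.998, 0.065, -0.0]
wrist_force: [-0.8, 0.1, -4.0]
opening: 49.5
```

Call:
arm_command(deltas=[-1,0,0,0.01,0,-1,0,0,0.01,0,-1,0,0,0,0,-1,0,0,0,0,-1,0,0,0,0,-1,0,0,0,0,-1,0,0,0,0,-1,0,0,0,0,-1,0,0,0,0,-1,0,0,0,0])

```text
time_s: 36.05
tcp_pos: [559.5, 177.8, 195.5]
orientation: [-0.0, 0.998, 0.065, -0.0]
wrist_force: [0.7, -0.3, -4.2]
opening: 49.5
```

Call:
arm_command(deltas=[-1,0,0,0.01,0,-1,0,0,0.01,0,-1,0,0,0,0,-1,0,0,0,0,-1,0,0,0,0,-1,0,0,0,0,-1,0,0,0,0,-1,0,0,0,0,-1,0,0,0,0,-1,0,0,0,0])

```text
time_s: 36.88
tcp_pos: [559.6, 177.8, 194.8]
orientation: [-0.0, 0.998, 0.065, 0.0]
wrist_force: [-1.9, -1.5, 3.5]
opening: 49.3
```

Call:
arm_command(deltas=[-1,0,0,0.01,0,-1,0,0,0.01,0,-1,0,0,0,0,-1,0,0,0,0,-1,0,0,0,0,-1,0,0,0,0,-1,0,0,0,0,-1,0,0,0,0,-1,0,0,0,0,-1,0,0,0,0])

```text
time_s: 37.72
tcp_pos: [559.7, 177.8, 194.4]
orientation: [0.0, 0.998, 0.065, 0.0]
wrist_force: [-3.9, -4.1, 11.0]
opening: 49.3
```

Call:
arm_command(deltas=[-1,0,0,-0.01,0,-1,0,0,0,0,-1,0,0,0,0,0.1,0,0,0,0,0.2,0,0,0,0,0.35,0,0,0,0,0.5,0,0,0,0,0.7,0,0,0,0,0.7,0,0,0,0,0.7,0,0,0,0])

```text
time_s: 38.55
tcp_pos: [559.5, 177.9, 194.2]
orientation: [-0.0, 0.998, 0.065, -0.0]
wrist_force: [-1.0, -0.1, -0.4]
opening: 79.4
```

```bash
python3 -c "
from h import *
plan(559.5,177.5,194.5,7.45)
w=viewer.snapshot('wrist')[:,:,::-1];cv2.imwrite('pics/p3.png',w)"
```

```text
t 38.55 tcp [559.5 177.9 194.2] yaw 7.44 zax [-1.e-04  1.e-04 -1.e+00] open 79.4 F [-1.04 -0.14 -0.38]
 units now-frame [-0.001  0.009 -0.008]  target-yaw frame [-0.001  0.009 -0.008]  turn units -0.001
```

View pics/p3.png

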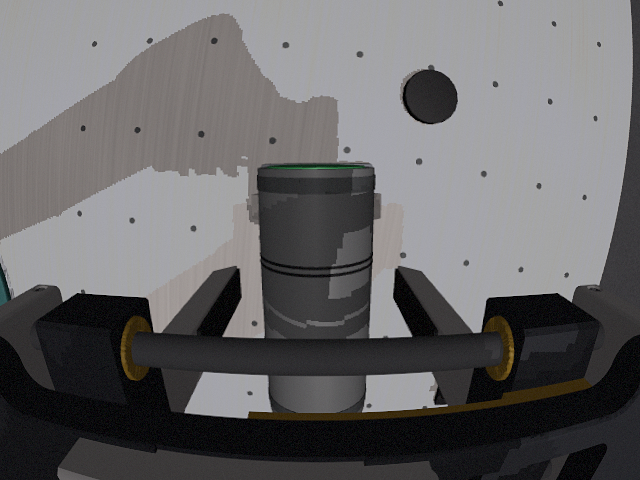

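The barrel is lying in the V-blocks with both fingers clear of it. I'll retract straight up, back off, and then check.

Call:
arm_command(deltas=[1,0,0,-0.05,0,1,0,0,-0.2,0,1,0,0,-0.5,0,1,0,0,-0.7,0,1,0,0,-0.7,0,1,0,0,-0.7,0,1,-0.3,0.3,-0.3,0,1,-0.5,0.5,0,0,1,-0.2,0.2,0,0,1,0,0,0,0])

```text
time_s: 39.43
tcp_pos: [524.4, 131.0, 321.1]
orientation: [0.001, 0.998, 0.064, 0.001]
wrist_force: [0.6, -0.2, -1.1]
opening: 94.1
```

```bash
python3 -c "
from h import *
np.set_printoptions(precision=1,suppress=True)
plan(559.5,177.5,300,7.45)
w=viewer.snapshot('wrist')[:,:,::-1];cv2.imwrite('pics/f_w.png',w)
s=viewer.snapshot('side')[:,:,::-1];cv2.imwrite('pics/f_s.png',s)
cv2.imwrite('pics/f_z.png',cv2.hconcat([cv2.resize(s[260:360,210:310],(400,400),interpolation=2),cv2.resize(w[130:330,250:450],(400,400),interpolation=2)]))
plan(559.5,177.5,300,7.45)
"
```

```text
t 39.4333 tcp [524.4 131.  321.1] yaw 7.31 zax [ 0. -0. -1.] open 94.1 F [ 0.6 -0.2 -1.1]
 units now-frame [ 1.  -1.   0.5]  target-yaw frame [ 1.  -1.   0.5]  turn units -0.023
t 39.5333 tcp [525.1 132.8 320.7] yaw 7.4 zax [ 0. -0. -1.] open 93.6 F [ 0.1  0.4 -0.3]
 units now-frame [ 1.  -1.   0.5]  target-yaw frame [ 1.  -1.   0.5]  turn units -0.008
```

View pics/f_z.png

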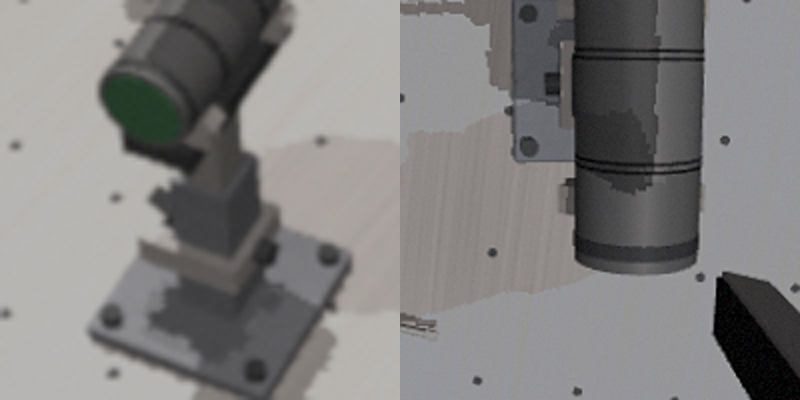

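View pics/f_w.png

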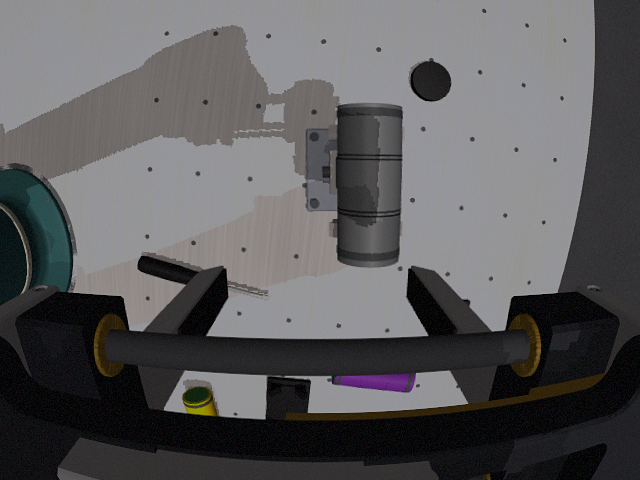

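```bash
python3 -c "
from h import *
np.set_printoptions(precision=1,suppress=True)
s=monitor.read_state()
p=wplane(s,[(369,157.5),(369,213.5),(369,265)],238.5);print('rings',p[:2],p[:2].mean(0),p[2])
p=wplane(s,[(337,160),(402,160),(337.5,215),(400.5,215)],216);print('edges',p,(p[::2]+p[1::2])/2)
m=((p[0]+p[1])-(p[2]+p[3]))/2;print('yaw',np.degrees(np.arctan2(-m[0],m[1])))
# column height side
s0=cv2.imread('pics/n4.png',0);n=cv2.imread('pics/f_s.png',0)
x0,y0=238,288;T=s0[y0:y0+14,x0:x0+16]
r=cv2.matchTemplate(n[y0-12:y0+26,x0-8:x0+24],T,cv2.TM_CCOEFF_NORMED);_,v,_,l=cv2.minMaxLoc(r);print(v,l[0]-8,l[1]-12)
t=viewer.snapshot('top')[:,:,::-1];cv2.imwrite('pics/f_t.png',t)
t0=cv2.imread('pics/top0.png')
for nm,(x,y,w,h) in dict(driver=(285,275,30,105),mirror=(290,140,32,30),cap=(140,185,36,34)).items():
  print(nm,cv2.absdiff(t[y:y+h,x:x+w],t0[y:y+h,x:x+w]).mean())
"
```

```text
rings [[554.1 199.8 238.5]
 [560.  160.3 238.5]] [557.1 180.1 238.5] [566.2 122.2 238.5]
edges [[533.3 194.6 216. ]
 [583.1 202.1 216. ]
 [539.5 152.5 216. ]
 [588.9 159.3 216. ]] [[558.2 198.3 216. ]
 [564.2 155.9 216. ]]
yaw 8.015977603037573
0.8803167343139648 0 0
driver 12.29132275132275
mirror 13.77361111111111
cap 35.76797385620915
```

View pics/f_t.png

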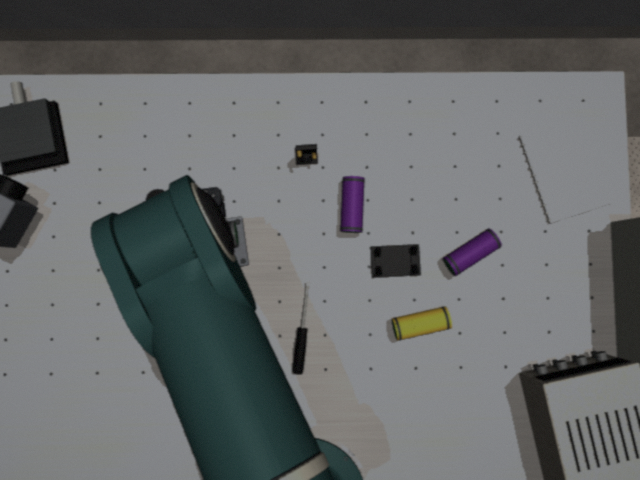

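```bash
python3 -c "
from station import order, monitor
print(order.sign_off(), monitor.read_state()['time_s'])"
```

```text
the job is handed in; nothing more can be done
the job is handed in; nothing more can be done
```

I raised the column three clicks, let it down onto the pawl and released it. I then laid the grey barrel in the column's two V-blocks and handed the job in at about 39.6 s. The hand-in gives no verdict, so what follows rests on my own checks.

**Ratchet:**
- **Clicks:** I counted clicks from the pull on the wrist. It peaked and dropped back three times, with the drops ending about 23, 33 and 42–43 mm up. The first rise was uneven (highest near 16 mm), and there was no tooth load below 14 mm.
- **Rest height:** Let down, the column rests about 41.5 mm up. The arm (41.3 mm) and the side camera (41.7 mm) agree.
- **Force:** I never measured the pawl force directly. While easing down, the wrist showed at most about 12.5 N upward, or roughly 17 N on the pawl once the column's weight is added. Sideways force at the grip reached 16 N before release.
- **After release:** The column did not move in the side view, either on release or after the barrel was laid.

**Barrel:**
- **Setting down:** It touched the V-blocks at about the expected height, with roughly 15 N on the column at most.
- **Position:** The final wrist picture puts it within about 2 mm of the column's axis, both across and lengthwise, and within about 0.01 rad of its line. The camera calibration is only good to about 2 mm.

**Bystanders:** The screwdriver and mirror mount look unmoved in the last top view. The arm hid the cap in that view, so my image comparison there shows nothing for it. I saw it in the last wrist picture but did not measure its position.

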